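# Bring the electrode in under the stereo microscope and lower it eight clicks

### The arm

A 6-joint arm with a two-finger parallel gripper is mounted at the origin on the work surface. World frame = base frame: x ahead of the robot, y to its left, z up, the work surface at z = 0. Lengths are in m, angles in rad, forces in N, time in s.
With the tool pointing down it reaches from about 0.35 to 0.85 m from the base axis. Payload 8.1 kg.
Tool frame: the origin (TCP) lies on the centre line of the jaws, within the pads' length; the fingertips stand 22 mm ahead of it and the grasp point (between the pads) lies 3 mm ahead of it; z points along the fingers, y is the line along which they close (so a half turn about z gives the same grasp; the last joint's range is limited). The gripper opens to 93 mm and grips with 3 to 60 N. Pads are 15 mm wide; open, the fingers measure 128 mm over their backs; the gripper's body (75 mm by 188 mm) begins 65 mm behind the grasp point.
Start: joints at [1.018, 0.13, 1.488, -0, 1.523, -0.085], TCP at [0.271, 0.536, 0.241] pointing down, gripper open.
Joint ranges: [-2.96, 2.96], [-0.89, 2.26], [0.02, 2.5], [-1.34, 4.48], [0, 2.73], [-2.66, 2.66]. Speed limits (rad/s): [2.39, 2.39, 2.79, 3.14, 3.14, 3.14].

### API

Orientations are given as a rotation vector (axis times angle).
In Python, from plant import robot gives the robot as it stands.
- The arm moves only by the shell command python3 inch.py [FORCE], which reads ROWS from standard input. ROWS is 1 to 20 rows, parted by a bar, with the numbers parted by commas; each row has 5 numbers: the finger opening in m, then dx, dy, dz in shares of the most that a row can go, 1 being 50 mm, then a turn about the tool's z in rad; each row shifts and turns the commanded pose from where the row before left it, along the tool's axes as they then stand; what a row does not reach is not made up. A row lasts 1/10 s, in which the tool goes at most 0.05 m and 0.15 rad, less where a joint would pass 70% of its speed; a pose out of reach is approached as far as the arm can. The fingers move at their own pace and stop on an object; FORCE is the grip in N (left out, the last holds). Time passes only in rows, so rows that do not move let the fingers close. It prints the time, the measured TCP pose, the force, the opening and the grip force at its end. Input that does not fit is refused with a message, and nothing moves.
- robot.read_state(): the state, without advancing time (a new reading comes with each control period).
- robot.read_camera(name): name is "side" or "top"; returns a dict with "image" (384x512x3 uint8, red, green, blue), "fx", "fy", "cx", "cy" (pixels), "R" (3x3) and "t" (3): a world point X has camera coordinates R X + t. Camera axes: x right, y down, z forward; pixel columns grow to the right and rows downward; lengths in m; the calibration is good to about 2 mm. A picture is of the moment at which its call begins. There is no depth.
- robot.close_job(): hands the job in; it is judged then, once.
The state is a dict: "t": time; "q": joint angles; "dq": joint speeds; "joint_torque": joint torques, N m; "tool_pos": TCP position; "orientation": TCP orientation; "force": force on the tool from outside, world axes, zero at the start; "wrist_torque": the same for the moment, N m; "opening": finger opening in m; "gripper_force": force on a finger pad.
Only numpy, scipy, OpenCV 4.12 (cv2) and the standard library are available. Lean on these libraries where they do the work, as an engineer would, in place of code of your own. Each camera call takes 0.05 s, during which the arm holds its last target. There are 200 camera calls.

### The job

Bring the micromanipulator's electrode into the dish: wind the knob on top of the manipulator fully anticlockwise against its stop, so that the electrode is right up, then slide the manipulator along its rail towards the microscope until it is fully home against the end stop. Only then turn the knob clockwise exactly eight clicks and let go. Leave the glass dish and the other things on the table where they are.

Things in the scene. Friction and masses are not known exactly. Their poses are not given: they have to be found in the camera images.
- rig: Fixed set-up on the table: aluminium base plate (110 x 300 mm) and steel rail of a manual micromanipulator, with a white stereo microscope beside it. Origin on the table surface, straight below the knob's axis when the carriage is home; z up; +y runs along the rail away from the microscope, so the carriage slides home in -y.
- lens (a point): Fixed point, middle of the underside of the microscope's black ring light (86 mm across), 109 mm above the table, 240 mm from the rig's origin in rig -y. White zoom body and eyepieces rise above it to 370 mm, leaning towards rig -x; steel pillar 145 mm from it in rig +x. The electrode passes below it, over the dish.
- carriage (a joint): Place of the manipulator's carriage on the rail, m: 0 = home at the end stop by the microscope, grows as it is drawn back (rig +y) to 0.115; starts drawn back by 0.065 to 0.105. Slides with about 5 N of friction, stays where left. Aluminium saddle 84 x 92 mm, top 54 mm high, carrying a column 60 mm (rig x) by 72 mm (along the rail) with a flat top 138 mm above the table.
- knob_grip (a point): Point on the knob's vertical axis at grip height, 164 mm above the table; rides with the carriage, does not turn with the knob. The knob is a black rubber-ribbed cylinder without marks, 56 mm across, 146 to 178 mm up, 8 mm clear of the column. Seen from above, anticlockwise raises the electrode up to a hard stop, itself a click stop (count zero); clockwise lowers it.
- push_face (a point): Point on the bare outer (rig +y) face of the column, 132 mm above the table, 6 mm below the column's top edge and 36 mm from the knob's axis in rig +y; rides with the carriage. Push here along rig -y to slide the carriage home. The knob's rim stands 8 mm inside this face. The electrode's lift block is on the face towards the microscope.
- probe_tip (a point): Lowest point of the electrode, a steel needle 3 mm thick on a slanting holder that reaches from the column's microscope side, 240 mm from the knob's axis in rig -y. At the top stop it is 31.3 mm above the table, 1.3 mm above the dish's rim; one click of the knob moves it 0.3 mm, too little to see in a reading: feel the clicks. With the carriage home it is over the middle of the dish.
- dish: Low round glass dish, 60 mm across, 8 mm high, 2 mm wall, standing loose on the microscope's stage (22 mm above the table) below the lens. Origin in the middle of its underside. Leave it where it is.
- oil_bottle: Bystander: amber bottle 42 mm across, 85 mm high, standing on the table. Origin in the middle of its underside.
- slide_box: Bystander: flat grey slide box 85 x 60 x 28 mm on the table. Origin in the middle of its underside.
- driver: Bystander: screwdriver with a black handle, 160 mm long, lying on the table.
- knob_top (a point): Middle of the knob's top face, 178 mm above the table; rides with the carriage, does not turn. 20 clicks a turn, 18 degrees apart; each click stop holds the knob with about 0.2 N m: on leaving one the torque jumps up, falls to nil half-way, then reverses as it is pulled into the next. Let go, it settles in the nearest. It starts 2 to 7 clicks below the top stop. Grip it with 25 N or more.

How it is judged:
On the way, in this order (a step that is already met when the one before it is completed fails the run):
1. the electrode is wound up to its top stop while the carriage is still drawn back (z of probe_tip in the frame of rig above 0.03118 m and value of joint carriage above 0.04 m), for 0.2 s.
2. the carriage is home with the electrode still at its top stop (value of joint carriage below 0.004 m and z of probe_tip in the frame of rig above 0.03118 m), for 0.2 s.
At the end, for the whole second after the job is handed in: the electrode rests exactly eight clicks (2.4 mm, within 0.12 mm) below its top stop, the carriage is home (within 4 mm of the end stop) and the tip stands inside the dish, which is flat and where it was (z of probe_tip in the frame of rig between 0.02878 and 0.02902 m and value of joint carriage below 0.004 m and horizontal distance between probe_tip and dish below 0.02 m and angle between dish's own z axis and vertical below 0.1 rad); the robot touches nothing.
It fails at once if the dish is shoved more than 5 mm (distance of dish from where it was at the start of the episode above 0.005 m).
It fails at once if the oil bottle is moved more than 15 mm (distance of oil_bottle from where it was at the start of the episode above 0.015 m).
It fails at once if the slide box is moved more than 15 mm (distance of slide_box from where it was at the start of the episode above 0.015 m).
It fails at once if the screwdriver is moved more than 15 mm (distance of driver from where it was at the start of the episode above 0.015 m).
It also fails if it takes over 72 s, if anything falls off the work surface, if the arm or the gripper's body presses on something with over 40 N, if the wrist force passes 120 N, or if a joint passes its speed limit or range.

## Working session

There is one attempt and no reset: what is moved stays moved. The work goes in short steps, Python scripts to look and compute and a shell command to move; the robot and the scene stay as the last step left them, time stands still between calls to the robot, and variables do not carry over. Pictures are saved under pics/ and viewed, at most 10 in all, crops included, and the job is handed in when it is done.

```bash
ls; mkdir -p pics; cat > h.py <<'E'
import numpy as np,cv2
from plant import robot
def snap(n,f):
    c=robot.read_camera(n); cv2.imwrite(f,cv2.cvtColor(c["image"],cv2.COLOR_RGB2BGR)); np.savez('cal_'+n,**{k:c[k] for k in("fx","fy","cx","cy","R","t")}); return c
def P(n):
    c=np.load('cal_'+n+'.npz'); K=np.array([[c["fx"],0,c["cx"]],[0,c["fy"],c["cy"]],[0,0,1.]]); return K@np.c_[c["R"],c["t"].reshape(3)]
def tri(a,b,n1='side',n2='top'):
    X=cv2.triangulatePoints(P(n1),P(n2),np.array(a,float).reshape(2,1),np.array(b,float).reshape(2,1)); return (X[:3]/X[3]).ravel()
def proj(n,X):
    p=P(n)@np.r_[X,1]; return p[:2]/p[2]
def atz(n,uv,z):
    M=P(n); H=np.c_[M[:,0],M[:,1],M[:,2]*z+M[:,3]]; p=np.linalg.solve(H,[uv[0],uv[1],1]); return p[:2]/p[2]
E
python3 - <<'E'
from h import *
print(robot.read_state())
a=snap('side','pics/side0.png');b=snap('top','pics/top0.png')
for c in(a,b): print(c["fx"],c["R"],-np.array(c["R"]).T@np.array(c["t"]).ravel())
for n in('side','top'): cv2.imwrite('pics/%s0x.png'%n,cv2.resize(cv2.imread('pics/%s0.png'%n),(800,600),interpolation=cv2.INTER_CUBIC))
E
```

```text
inch.py
pics
plant.py
{'t': 0.0, 'q': array([ 1.01759408e+00,  1.31152997e-01,  1.48926339e+00, -3.24546120e-06,
        1.52297317e+00, -8.54248492e-02]), 'dq': array([-0.00092953, -0.00092771, -0.00143512,  0.00026557, -0.00111619,
       -0.00117795]), 'joint_torque': array([-8.91056443e-04, -5.59863424e+01, -4.91738963e+01,  7.66428094e-02,
        3.58583929e-02, -1.29055456e-04]), 'tool_pos': array([0.27026497, 0.53510666, 0.239601  ]), 'orientation': array([-7.27971539e-01, -3.05550816e+00,  2.68101532e-03]), 'force': array([-0.19496423, -0.15817924, -0.32957174]), 'wrist_torque': array([ 0.03143872, -0.01135199,  0.03544602]), 'gripper_force': 0.0, 'opening': 0.09317296915586624}
370.19145617946504 [[ 0.8178667  -0.57538697  0.00488826]
 [-0.38112976 -0.54807098 -0.74455242]
 [ 0.43108487  0.60708157 -0.6675461 ]] [ 0.18512752 -0.38735654  0.69102638]
429.6983462784264 [[ 0.02861662 -0.999578    0.0049902 ]
 [-0.99669132 -0.02891321 -0.07596344]
 [ 0.07607566 -0.00279988 -0.99709812]] [0.48436703 0.12889877 1.21727949]
```

View pics/side0x.png

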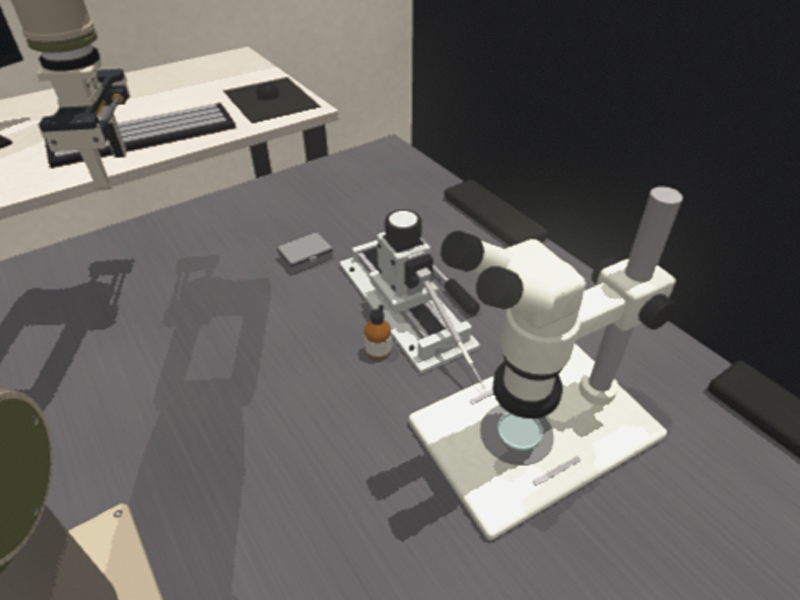

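View pics/top0x.png

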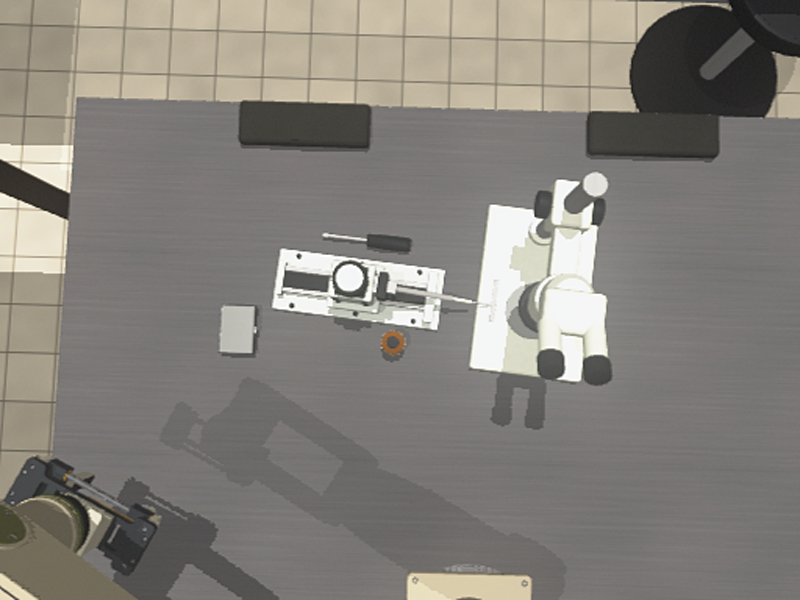

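The side view shows the knob top at about (403,222) and the electrode reaching to (480,385). In the top view the knob is at (350,278), the rail runs right towards the microscope, the bottle is at (392,343), the driver at (370,240) and the box at (238,330). I'll enlarge both.

```bash
python3 - <<'E'
import cv2
t=cv2.imread('pics/top0.png')[140:230,165:295]; cv2.imwrite('pics/topc.png',cv2.resize(t,None,fx=6,fy=6,interpolation=cv2.INTER_CUBIC))
t=cv2.imread('pics/side0.png')[125:245,210:330]; cv2.imwrite('pics/sidec.png',cv2.resize(t,None,fx=5,fy=5,interpolation=cv2.INTER_CUBIC))
E
```

```text
(no output)
```

View pics/topc.png

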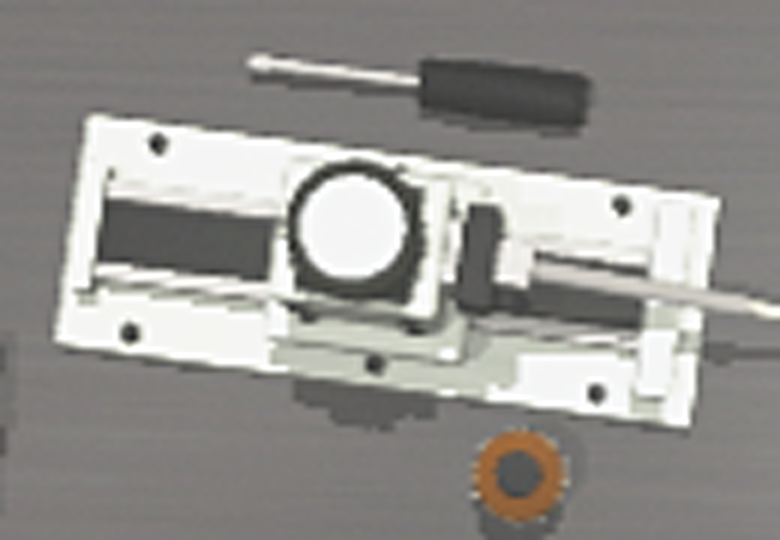

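View pics/sidec.png

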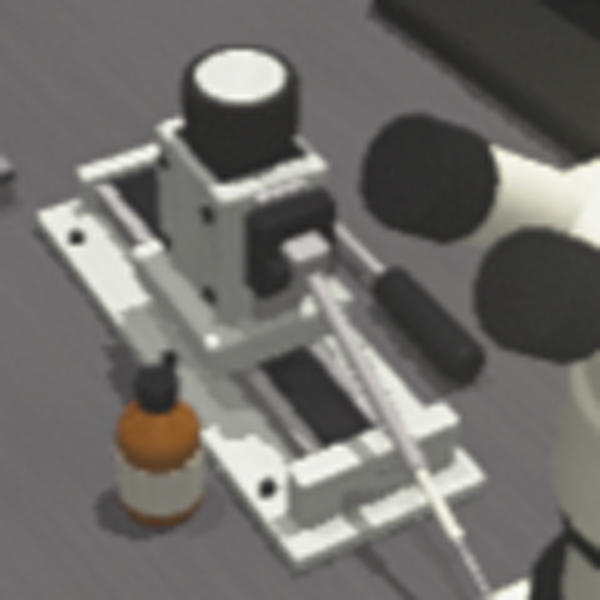

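The top crop shows the knob's top at (352,226) and plate corners at (85,115), (720,198), (690,427) and (55,343). In the side crop the knob's top is at (240,76).

```bash
cat >> h.py <<'E'
def T(p): return (np.array(p)+.5)/6-.5+np.array([165,140])
def S(p): return (np.array(p)+.5)/5-.5+np.array([210,125])
E
python3 - <<'E'
from h import *
k=tri(S((240,76)),T((352,226))); print('knobtop',k)
print('at .178',atz('top',T((352,226)),.178),atz('side',S((240,76)),.178))
c=[atz('top',T(p),.012) for p in((85,115),(720,198),(690,427),(55,343))]
for i in range(4): d=c[(i+1)%4]-c[i]; print(c[i],np.linalg.norm(d),np.degrees(np.arctan2(d[1],d[0])))
print('side corners',[atz('side',S(p),.012) for p in((40,218),(300,555),(482,472))])
print('bottle',atz('top',T((520,475)),.085),'driver',atz('top',T((420,85)),.015),atz('top',T((590,100)),.015),'box',atz('top',(238/1.5625,330/1.5625),.028))
print('dish',atz('side',(520/1.5625,432/1.5625),.03), 'lens?')
from scipy.spatial.transform import Rotation as R
print(R.from_rotvec(robot.read_state()['orientation']).as_matrix().round(3))
E
```

```text
knobtop [0.60562441 0.21484251 0.17744468]
at .178 [0.60584611 0.21461565] [0.60476697 0.21440889]
[0.67420038 0.35593054] 0.30186884742471026 -95.82403453366754
[0.64356866 0.05561987] 0.1088370786878015 173.97308999523327
[0.53533315 0.06704728] 0.29987976570213704 84.11252887548403
[0.56609333 0.36534526] 0.1085162299467476 -4.977160866264399
side corners [array([0.56434149, 0.35832974]), array([0.53802968, 0.06837148]), array([0.64423895, 0.05981859])]
bottle [0.50904542 0.14481854] driver [0.6926212  0.19839165] [0.68784727 0.11814502] box [0.52326986 0.41961991]
dish [ 0.57157564 -0.10941549] lens?
[[-0.893  0.451 -0.001]
 [ 0.451  0.893 -0.001]
 [ 0.    -0.002 -1.   ]]
```
Rig -y direction: angle -95.8 → direction (-0.1013,-0.995). Rig +y = (0.10,0.995). Rig yaw: +y at 84.2° -> yaw = -5.8° . rig x axis = (0.995,-0.101). Microscope pillar in rig +x (far): consistent.

Knob height measures 0.177 against 0.178, and the plate 300 × 109 mm. The carriage is about 0.086 from home, since the dish is 325 mm from the knob. Next I move above the knob, then turn the wrist clockwise so there is room to wind.

Units first: shifts go in shares of 50 mm. So -0.037 m is -0.74, -0.0113 m is -0.226.

```bash
echo '0.093,-0.74,-0.226,0,0 | 0.093,-0.74,-0.226,0,0 | 0.093,-0.74,-0.226,0,0 | 0.093,-0.74,-0.226,0,0 | 0.093,-0.74,-0.226,0,0 | 0.093,-0.74,-0.226,0,0 | 0.093,-0.74,-0.226,0,0 | 0.093,-0.74,-0.226,0,0 | 0.093,-0.74,-0.226,0,0 | 0.093,-0.74,-0.226,0,0 | 0.093,-0.74,-0.226,0,0 | 0.093,-0.74,-0.226,0,0' | python3 inch.py 40
echo '0.093,0,0,0,0.15 | 0.093,0,0,0,0.15 | 0.093,0,0,0,0.15 | 0.093,0,0,0,0.15 | 0.093,0,0,0,0.15 | 0.093,0,0,0,0.15 | 0.093,0,0,0,0.15 | 0.093,0,0,0,0.15 | 0.093,0,0,0,0.15 | 0.093,0,0,0,0.15 | 0.093,0,0,0,0.15 | 0.093,0,0,0,0.15 | 0.093,0,0,0,0.15 | 0.093,0,0,0,0.15 | 0.093,0,0,0,0' | python3 inch.py
cat >> h.py <<'E'
from scipy.spatial.transform import Rotation as R
def st(goal=None):
    s=robot.read_state(); M=R.from_rotvec(s['orientation']).as_matrix()
    print('t',s['t'],'q',s['q'].round(3),'pos',s['tool_pos'].round(4),'F',s['force'].round(1),'Tq',s['wrist_torque'].round(3),'op',round(s['opening'],4),s['gripper_force'],'yaw',round(np.arctan2(M[1,1],M[0,1]),4))
    if goal is not None: print('need',(M.T@(np.array(goal)-s['tool_pos'])).round(4))
E
python3 -c "
from h import *
st([.6055,.2146,.169])"
```

```text
t: 1.3
tool_pos: [0.6064, 0.213, 0.24]
orientation: [-0.728, -3.055, 0.001]
force: [0.5, 0.4, 0.5]
opening: 0.0928
gripper_force: 0.0
t: 2.8
tool_pos: [0.6054, 0.2142, 0.24]
orientation: [3.014, 0.885, -0.002]
force: [-1.2, -0.7, -0.4]
opening: 0.093
gripper_force: 0.0
t 2.8 q [ 0.26   0.245  1.36  -0.     1.537  1.26 ] pos [0.6054 0.2142 0.24  ] F [-1.2 -0.7 -0.4] Tq [-0.093  0.157  0.004] op 0.093 0.0 yaw -0.9996
need [ 0.0004 -0.0003  0.071 ]
```

```bash
echo '0.093,0,0,0.36,0 | 0.093,0,0,0.36,0 | 0.093,0,0,0.36,0 | 0.093,0,0,0.34,0 | 0.093,0,0,0,0 | 0.06,0,0,0,0 | 0.05,0,0,0,0 | 0.05,0,0,0,0 | 0.05,0,0,0,0 | 0.05,0,0,0,0 | 0.05,0,0,0,0' | python3 inch.py 40; python3 -c "
from h import *
st()
snap('side','pics/s1.png');snap('top','pics/t1.png')
a=cv2.imread('pics/s1.png')[90:240,190:340];b=cv2.imread('pics/t1.png')[110:260,150:300]
cv2.imwrite('pics/c1.png',cv2.resize(np.hstack([a,b]),(800,400),interpolation=cv2.INTER_CUBIC))"
```

```text
t: 3.9
tool_pos: [0.6056, 0.2146, 0.1702]
orientation: [-3.013, -0.889, -0.001]
force: [-2.2, 0.5, 3.8]
opening: 0.0558
gripper_force: 40.0
t 3.9 q [0.261 0.284 1.443 0.    1.415 1.257] pos [0.6056 0.2146 0.1702] F [-2.2  0.5  3.8] Tq [0.093 0.548 0.05 ] op 0.0558 40.00134587287903 yaw -0.9967
```

View pics/c1.png

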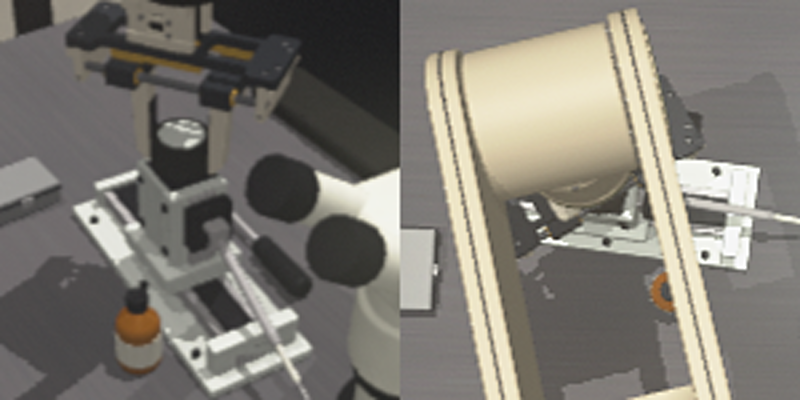

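Both pads hold the knob (opening 55.8 mm, 40 N) with low side force. Next I wind anticlockwise, reading the torque as I go.

```bash
r(){ python3 -c "
from h import *
st()"|sed 's/q .* pos/pos/'; }
for i in 1 2 3 4 5 6; do echo '0.05,0,0,0,-0.105' | python3 inch.py>/dev/null; r; done
```

```text
t 4.1 pos [0.6056 0.2147 0.1702] F [-4.3  1.9  4.3] Tq [ 0.256  0.784 -0.111] op 0.0554 40.00180721282959 yaw -0.8914
t 4.2 pos [0.6055 0.2148 0.1702] F [-4.3  3.   4.7] Tq [0.347 0.838 0.068] op 0.0556 40.000033378601074 yaw -0.7827
t 4.3 pos [0.6055 0.2149 0.1702] F [-4.   3.1  4.8] Tq [ 0.314  0.656 -0.291] op 0.0553 40.001771450042725 yaw -0.6773
t 4.4 pos [0.6053 0.2149 0.1702] F [-5.1  2.4  5.5] Tq [ 0.412  0.914 -0.173] op 0.0557 40.00105261802673 yaw -0.5725
t 4.5 pos [0.6053 0.215  0.1702] F [-4.9  3.4  5.4] Tq [ 0.444  1.099 -0.046] op 0.0551 39.999568462371826 yaw -0.4673
t 4.6 pos [0.6052 0.215  0.1702] F [-5.4  2.5  5.6] Tq [ 0.369  0.872 -0.27 ] op 0.0554 40.00155866146088 yaw -0.3622
```

```bash
r(){ python3 -c "
from h import *
st()"|sed 's/q .* pos/pos/'; }
for i in 1 2 3; do echo '0.05,0,0,0,-0.105' | python3 inch.py>/dev/null; r; done
```

```text
t 4.7 pos [0.6051 0.2151 0.1702] F [-6.2  3.3  6.7] Tq [ 0.382  1.251 -0.143] op 0.0556 40.00094175338745 yaw -0.2573
t 4.8 pos [0.605  0.2151 0.1702] F [-8.1  2.7  5.9] Tq [ 0.484  1.483 -0.056] op 0.0554 39.999348521232605 yaw -0.1522
t 4.9 pos [0.6049 0.2151 0.1702] F [-6.2  3.6  6. ] Tq [ 0.343  1.1   -0.287] op 0.0557 40.001344084739685 yaw -0.0471
```

```bash
r(){ python3 -c "
from h import *
st()"|sed 's/q .* pos/pos/'; }
for i in 1 2 3; do echo '0.05,0,0,0,-0.105' | python3 inch.py>/dev/null; r; done
```

```text
t 5.0 pos [0.6048 0.2151 0.1702] F [-8.1  1.8  7.5] Tq [ 0.374  1.571 -0.162] op 0.0556 40.000346302986145 yaw 0.0577
t 5.1 pos [0.6046 0.2151 0.1702] F [-8.5  3.   8. ] Tq [0.296 1.765 0.004] op 0.0555 39.99978303909302 yaw 0.1629
t 5.2 pos [0.6046 0.2151 0.1702] F [-7.9  2.4  8.9] Tq [ 0.333  1.484 -0.26 ] op 0.0557 40.00122249126434 yaw 0.2681
```

```bash
r(){ python3 -c "
from h import *
st()"|sed 's/q .* pos/pos/'; }
for i in 1 2 3; do echo '0.05,0,0,0,-0.105' | python3 inch.py>/dev/null; r; done
```

```text
t 5.3 pos [0.6044 0.215  0.1702] F [-9.2  1.7  8.7] Tq [ 0.169  1.809 -0.153] op 0.0555 40.000428557395935 yaw 0.3728
t 5.4 pos [0.6043 0.215  0.1702] F [-10.1   1.6   9.2] Tq [ 0.157  1.999 -0.021] op 0.0556 39.999897480010986 yaw 0.478
t 5.5 pos [0.6042 0.2149 0.1702] F [-10.2   1.3   8.2] Tq [ 0.188  1.771 -0.295] op 0.0557 40.001020431518555 yaw 0.583
```

```bash
r(){ python3 -c "
from h import *
st()"|sed 's/q .* pos/pos/'; }
for i in 1 2; do echo '0.05,0,0,0,-0.105' | python3 inch.py>/dev/null; r; done
```

```text
t 5.6 pos [0.6042 0.2149 0.1702] F [-11.4   1.5   9.7] Tq [ 0.02   2.086 -0.165] op 0.0553 40.0004768371582 yaw 0.6877
t 5.7 pos [0.6041 0.2148 0.1702] F [-12.3   1.1  10.3] Tq [-0.097  2.258 -0.08 ] op 0.0558 40.00011920928955 yaw 0.7929
```

```bash
r(){ python3 -c "
from h import *
st()"|sed 's/q .* pos/pos/'; }
for i in 1 2; do echo '0.05,0,0,0,-0.105' | python3 inch.py>/dev/null; r; done
```

```text
t 5.8 pos [0.604  0.2147 0.1702] F [-10.5   1.4   9.6] Tq [-0.082  2.05  -0.288] op 0.0551 40.000757575035095 yaw 0.898
t 5.9 pos [0.604  0.2146 0.1702] F [-12.6  -0.4  10.3] Tq [-0.215  2.249 -0.153] op 0.0553 40.00040531158447 yaw 1.0027
```

```bash
r(){ python3 -c "
from h import *
st()"|sed 's/q .* pos/pos/'; }
for i in 1 2; do echo '0.05,0,0,0,-0.105' | python3 inch.py>/dev/null; r; done
```

```text
t 6.0 pos [0.6039 0.2145 0.1701] F [-12.7   0.7  10.1] Tq [-0.319  2.286  0.031] op 0.0552 40.000296235084534 yaw 1.1079
t 6.1 pos [0.6039 0.2145 0.1702] F [-13.7   0.3   9.9] Tq [-0.395  2.278 -0.509] op 0.0554 40.0005966424942 yaw 1.2129
```

```bash
r(){ python3 -c "
from h import *
st()"|sed 's/q .* pos/pos/'; }
for i in 1 2; do echo '0.05,0,0,0,-0.04' | python3 inch.py>/dev/null; r; done
```

```text
t 6.2 pos [0.6042 0.2143 0.1702] F [-8.   0.1  6.4] Tq [-0.148  1.452 -1.746] op 0.0555 40.00084340572357 yaw 1.2508
t 6.3 pos [0.6052 0.214  0.1701] F [-0.8 -2.4  3. ] Tq [-0.305  0.165 -1.382] op 0.0554 39.999184012413025 yaw 1.288
```

The stop came at seven clicks: torque jumped to 1.7 N m and then slipped in the grip. I let go, let it settle, and re-grip for a clean angle reference.

```bash
echo '0.075,0,0,0,0 | 0.075,0,0,0,0 | 0.075,0,0,0,0 | 0.075,0,0,0,0' | python3 inch.py 40; python3 -c "
from h import *
st([.6056,.2146,.1695])"; echo '0.05,0,0,0,0 | 0.05,0,0,0,0 | 0.05,0,0,0,0 | 0.05,0,0,0,0' | python3 inch.py 40; python3 -c "
from h import *
st([.6056-.101*.08,.2146-.995*.08,.1702])"
```

```text
t: 6.7
tool_pos: [0.6056, 0.2143, 0.1694]
orientation: [-0.443, -3.11, 0.0]
force: [-0.0, 0.0, -0.0]
opening: 0.0744
gripper_force: 0.0
t 6.7 q [ 0.26   0.284  1.444 -0.     1.414 -1.027] pos [0.6056 0.2143 0.1694] F [-0.  0. -0.] Tq [ 0.012 -0.008 -0.04 ] op 0.0744 0.0 yaw 1.2876
need [ 0.0001  0.0003 -0.0001]
t: 7.1
tool_pos: [0.6056, 0.2142, 0.1696]
orientation: [-0.443, -3.11, 0.0]
force: [-0.2, -1.1, -0.2]
opening: 0.0555
gripper_force: 40.0
t 7.1 q [ 0.26   0.284  1.444 -0.     1.414 -1.028] pos [0.6056 0.2142 0.1696] F [-0.2 -1.1 -0.2] Tq [-0.173  0.109  0.009] op 0.0555 39.99738335609436 yaw 1.2879
need [-0.0143 -0.0783 -0.0006]
```

Held with almost no load. Now I slide it home, 0.06 m first (tool −0.0107, −0.059).

```bash
echo '0.05,-0.036,-0.196,0,0 | 0.05,-0.036,-0.196,0,0 | 0.05,-0.036,-0.196,0,0 | 0.05,-0.036,-0.196,0,0 | 0.05,-0.036,-0.196,0,0 | 0.05,-0.036,-0.196,0,0 | 0.05,0,0,0,0' | python3 inch.py>/dev/null; python3 -c "
from h import *
st()"
```

```text
t 7.8 q [ 0.169  0.223  1.515 -0.     1.404 -1.118] pos [0.5994 0.154  0.1696] F [-1.3 -2.8 -0. ] Tq [-0.275  0.223  0.077] op 0.0553 39.99791622161865 yaw 1.2873
```

```bash
r(){ python3 -c "
from h import *
st()"|sed 's/q .* pos/pos/'; }
echo '0.05,-0.036,-0.196,0,0 | 0.05,-0.018,-0.098,0,0 | 0.05,0,0,0,0' | python3 inch.py>/dev/null;r
for i in 1 2 3 4 5 ; do echo '0.05,-0.008,-0.038,0,0 | 0.05,0,0,0,0' | python3 inch.py>/dev/null; r; done
```

```text
t 8.1 pos [0.598  0.1398 0.1696] F [-0.7  0.6 -0.2] Tq [0.209 0.192 0.005] op 0.0557 39.997397661209106 yaw 1.2877
t 8.3 pos [0.5979 0.1385 0.1696] F [-1.1  4.5  0.2] Tq [0.689 0.224 0.003] op 0.0555 39.99720096588135 yaw 1.2882
t 8.5 pos [0.5976 0.1365 0.1696] F [-1.9  4.3  0.2] Tq [0.809 0.29  0.034] op 0.0556 39.99730825424194 yaw 1.2883
t 8.7 pos [0.5976 0.1359 0.1696] F [-0.3 10.4 -0.5] Tq [1.744 0.142 0.026] op 0.0554 39.99713122844696 yaw 1.2888
t 8.9 pos [0.5976 0.1357 0.1696] F [ 1.2 17.6 -2.4] Tq [ 2.929 -0.078 -0.161] op 0.0556 39.99744951725006 yaw 1.2896
t 9.1 pos [0.5976 0.1355 0.1696] F [ 2.3 24.8 -4.5] Tq [ 4.082 -0.356 -0.136] op 0.0554 39.997363686561584 yaw 1.2904
```

Force rises to 25 N with no further travel, so it is at the end stop. I release, let it settle and check by picture that it is the end stop and the dish is untouched.

```bash
echo '0.075,0,0,0,0 | 0.075,0,0,0,0 | 0.075,0,0,0,0' | python3 inch.py; python3 -c "
from h import *
st([.5976,.1357,.1695])
snap('side','pics/s2.png')
a=cv2.imread('pics/s2.png')[90:310,190:410]
cv2.imwrite('pics/c2.png',cv2.resize(a,(600,600),interpolation=cv2.INTER_CUBIC))"
```

```text
t: 9.4
tool_pos: [0.5977, 0.1298, 0.1697]
orientation: [0.443, 3.11, -0.002]
force: [-1.1, -0.2, 0.4]
opening: 0.0729
gripper_force: 0.0
t 9.4 q [ 1.310e-01  2.030e-01  1.538e+00 -1.000e-03  1.400e+00 -1.157e+00] pos [0.5977 0.1298 0.1697] F [-1.1 -0.2  0.4] Tq [-0.038  0.031 -0.007] op 0.0729 0.0 yaw 1.2881
need [0.0017 0.0056 0.0002]
```

View pics/c2.png

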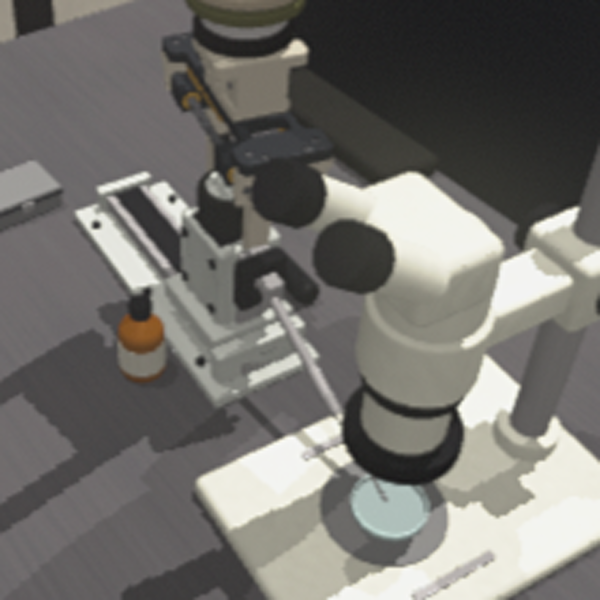

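```bash
python3 -c "
from h import *
f=lambda p:(np.array(p)+.5)/(600/220)-.5+np.array([190,90])
d=atz('side',f((391,505)),.030);t=atz('side',f((385,496)),.031);print(d,t,np.linalg.norm(d-[.5976,.1357]),np.linalg.norm(t-[.5976,.1357]))
a=cv2.imread('pics/s2.png')[150:290,230:370]
cv2.imwrite('pics/c3.png',cv2.resize(a,(600,600),interpolation=cv2.INTER_CUBIC))
"
```

```text
[ 0.57481019 -0.10676137] [ 0.57612912 -0.09846958] 0.24353005994861604 0.23515185122409088
```

View pics/c3.png

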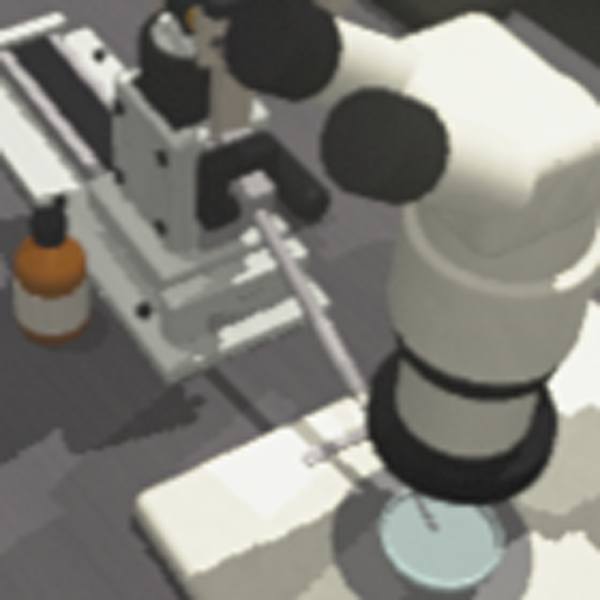

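The saddle stands against the end block, and the needle is above the dish, whose rim is undisturbed; tip and dish are 235 and 243 mm from the knob against 240 nominal. I centre, re-grip, and start clockwise.

```bash
r(){ python3 -c "
from h import *
st()"|sed 's/q .* pos/pos/'; }
echo '0.075,0.032,0.106,0,0 | 0.075,0,0,0,0 | 0.05,0,0,0,0 | 0.05,0,0,0,0 | 0.05,0,0,0,0 | 0.05,0,0,0,0' | python3 inch.py 40 >/dev/null; r
for i in 1 2 3 4 5 6 ; do echo '0.05,0,0,0,0.105' | python3 inch.py>/dev/null; r; done
```

```text
t 10.05 pos [0.5975 0.1361 0.1697] F [ 1.3  2.6 -0.2] Tq [ 0.239 -0.066 -0.052] op 0.0557 40.00000298023224 yaw 1.2881
t 10.15 pos [0.5974 0.136  0.1697] F [ 0.6  0.6 -0. ] Tq [ 0.022 -0.089  0.094] op 0.0559 39.99431490898132 yaw 1.1828
t 10.25 pos [0.5974 0.1359 0.1697] F [-0.3  1.3  0.1] Tq [ 0.038 -0.052 -0.012] op 0.0554 39.99536097049713 yaw 1.0741
t 10.35 pos [0.5973 0.1358 0.1697] F [-0.6  0.7  1.1] Tq [-0.07   0.161  0.352] op 0.0554 39.99702215194702 yaw 0.9688
t 10.45 pos [0.5973 0.1358 0.1697] F [ 0.2 -0.  -0.2] Tq [-0.117  0.047  0.201] op 0.0551 39.9961119890213 yaw 0.8639
t 10.55 pos [0.5973 0.1357 0.1697] F [-0.3  0.6  0.1] Tq [-0.11   0.125  0.001] op 0.0554 39.99511778354645 yaw 0.7587
t 10.65 pos [0.5972 0.1356 0.1697] F [-2.  -0.7  2.4] Tq [-0.192  0.404  0.327] op 0.0554 39.997719526290894 yaw 0.6537
```

```bash
r(){ python3 -c "
from h import *
st()"|sed 's/q .* pos/pos/'; }
for i in 1 2 3 4 5 6 7 8 9 10 11 12 13 14 15; do echo '0.05,0,0,0,0.105' | python3 inch.py>/dev/null; r; done
```

```text
t 10.75 pos [0.5972 0.1356 0.1697] F [-0.4  0.2  1.5] Tq [-0.165  0.343  0.212] op 0.0554 39.995949268341064 yaw 0.5489
t 10.85 pos [0.5971 0.1356 0.1697] F [-2.2 -0.   1.5] Tq [-0.173  0.301  0.027] op 0.0555 39.99475657939911 yaw 0.4437
t 10.95 pos [0.597  0.1355 0.1697] F [-2.9 -1.1  3.1] Tq [-0.215  0.551  0.326] op 0.0553 39.997567534446716 yaw 0.3386
t 11.05 pos [0.5969 0.1355 0.1697] F [-2.2 -0.8  2.2] Tq [-0.302  0.511  0.189] op 0.0557 39.99547362327576 yaw 0.2338
t 11.15 pos [0.5969 0.1355 0.1697] F [-3.7 -0.2  1.8] Tq [-0.249  0.414  0.007] op 0.0555 39.994744062423706 yaw 0.1286
t 11.25 pos [0.5968 0.1355 0.1697] F [-3.6 -0.5  3.2] Tq [-0.301  0.812  0.365] op 0.0551 39.99681115150452 yaw 0.0236
t 11.35 pos [0.5967 0.1355 0.1697] F [-4.  -0.5  2. ] Tq [-0.254  0.694  0.16 ] op 0.0556 39.995291233062744 yaw -0.0811
t 11.45 pos [0.5967 0.1355 0.1697] F [-4.3 -0.5  2.6] Tq [-0.337  0.679  0.007] op 0.0556 39.994820952415466 yaw -0.1863
t 11.55 pos [0.5965 0.1355 0.1697] F [-5.8 -1.   3.2] Tq [-0.336  1.017  0.361] op 0.0559 39.996673464775085 yaw -0.2913
t 11.65 pos [0.5965 0.1355 0.1697] F [-4.8 -1.1  2.2] Tq [-0.253  0.932  0.118] op 0.0553 39.99530911445618 yaw -0.3961
t 11.75 pos [0.5964 0.1356 0.1696] F [-6.  -1.1  4.1] Tq [-0.355  0.913 -0.014] op 0.0554 39.99523222446442 yaw -0.5012
t 11.85 pos [0.5963 0.1356 0.1696] F [-7.2 -0.6  4.5] Tq [-0.203  1.159  0.294] op 0.0552 39.996190667152405 yaw -0.6062
t 11.95 pos [0.5963 0.1356 0.1696] F [-6.7  0.3  4.1] Tq [-0.27   1.123  0.107] op 0.056 39.99532163143158 yaw -0.7109
t 12.05 pos [0.5962 0.1357 0.1696] F [-6.4  0.7  4.6] Tq [-0.321  1.066 -0.03 ] op 0.0554 39.995713233947754 yaw -0.8161
t 12.15 pos [0.5961 0.1358 0.1696] F [-8.1  1.   4.6] Tq [-0.124  1.29   0.335] op 0.0558 39.99595105648041 yaw -0.9211
```

```bash
r(){ python3 -c "
from h import *
st()"|sed 's/q .* pos/pos/'; }
for i in 1 2; do echo '0.05,0,0,0,0.105' | python3 inch.py>/dev/null; r; done
echo '0.05,0,0,0,0.095' | python3 inch.py>/dev/null; r
echo '0.05,0,0,0,0' | python3 inch.py>/dev/null; r
```

```text
t 12.25 pos [0.5961 0.1358 0.1697] F [-7.2  0.9  4.2] Tq [-0.212  1.25   0.152] op 0.0556 39.995675683021545 yaw -1.0259
t 12.35 pos [0.5961 0.1359 0.1697] F [-7.6  0.4  5.2] Tq [-0.2    1.257 -0.074] op 0.0555 39.99589562416077 yaw -1.131
t 12.45 pos [0.5961 0.1359 0.1697] F [-8.1  0.6  5.4] Tq [-0.073  1.444  0.296] op 0.0554 39.99670922756195 yaw -1.226
t 12.55 pos [0.5961 0.1359 0.1696] F [-7.1  1.3  3.6] Tq [-0.236  1.284 -0.002] op 0.0555 40.001524686813354 yaw -1.2251
```

The total turn is 2.513 rad, eight torque peaks were felt, and torque is now nil, so it sits in click eight. I release and lift clear.

In the tool's units: -0.03 m is -0.6, -0.02 m is -0.4.

```bash
echo '0.08,0,0,0,0 | 0.08,0,0,0,0 | 0.08,0,0,0,0 | 0.08,0,0,-0.2,0 | 0.08,0,0,-0.4,0 | 0.08,0,0,-0.6,0 | 0.08,0,0,-0.6,0 | 0.08,0,0,-0.4,0 | 0.08,0,0,0,0 | 0.08,0,0,0,0' | python3 inch.py; python3 -c "
from h import *
st()
snap('side','pics/s4.png')
a=cv2.imread('pics/s4.png')[90:310,190:410]
cv2.imwrite('pics/c4.png',cv2.resize(a,(600,600),interpolation=cv2.INTER_CUBIC))"
```

```text
t: 13.55
tool_pos: [0.5977, 0.1358, 0.2802]
orientation: [3.094, 0.545, 0.002]
force: [-0.4, 0.6, -0.9]
opening: 0.08
gripper_force: 0.0
t 13.55 q [ 0.14   0.151  1.394 -0.     1.595  1.362] pos [0.5977 0.1358 0.2802] F [-0.4  0.6 -0.9] Tq [ 0.017  0.228 -0.002] op 0.08 0.0 yaw -1.2221
```

View pics/c4.png

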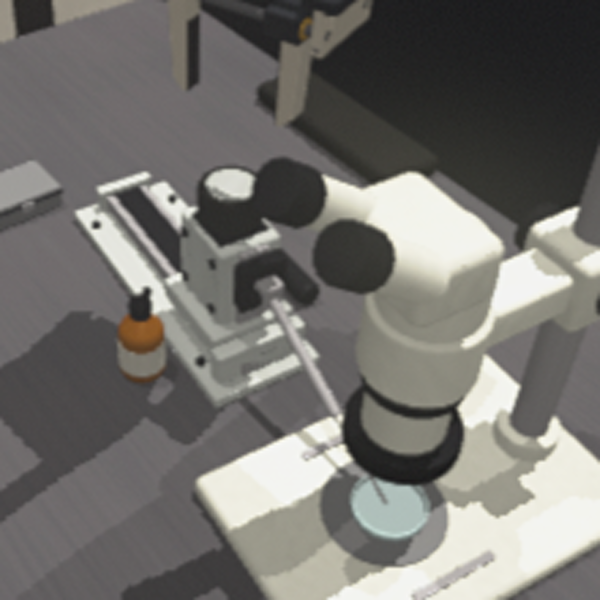

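The carriage is still home with the saddle on the end block, the tip is slightly lower in the dish at (386,500), the dish is unmoved at (391,505), and the gripper is clear. I'm handing it in.

```bash
python3 -c "
from plant import robot
print(robot.close_job())"
```

```text
the job is handed in; nothing more can be done
None
```

The job is handed in with no verdict returned: I wound the knob up to its top stop, slid the carriage home to the end stop by the gripped knob (not by pushing the column face), then turned the knob clockwise eight clicks by feel and let go; the last picture shows the dish unmoved.

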